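# Shut the full microscope-slide box

### The arm

A 7-joint arm with a two-finger parallel gripper is mounted at the origin on the work surface. World frame = base frame: x ahead of the robot, y to its left, z up, the work surface at z = 0. Lengths are in m, angles in rad, forces in N, time in s.
With the tool pointing down it reaches from about 0.425 to 0.875 m from the base axis. Payload 4.7 kg.
Tool frame: the origin (TCP) lies midway between the tips of the shut fingers; the grasp point (between the pads) lies 19 mm behind it; y points along the fingers, x is the direction in which the jaws open and shut, and the axes are right-handed (so a half turn about y gives the same grasp; the last joint's range is limited). The gripper opens to 87 mm and grips with 3 to 60 N. Pads are 19 mm wide; open, the fingers measure 117 mm over their backs; the gripper's body (75 mm by 190 mm) begins 51 mm behind the grasp point.
Start: joints at [-1.137, 0.321, -0.07, 1.45, 0.023, 1.371, -0.057], TCP at [0.265, 0.594, 0.223] pointing down, gripper open.
Joint ranges: [-2.86, 2.86], [-0.3, 2.09], [-1.38, 1.24], [0.06, 2.45], [-1.56, 4.7], [0.09, 2.05], [-2.69, 2.69]. Speed limits (rad/s): [2.57, 2.57, 3.14, 3.14, 3.14, 3.14, 3.14].

### API

Orientations are given as [roll, pitch, yaw] about the fixed x, y, z axes, in that order (R = Rz(yaw) Ry(pitch) Rx(roll)).
In Python, from plant import arm gives the robot as it stands.
- The arm moves only by the tool drive_tool, never from a script. Its argument "series" is a list of rows, each an object of numbers: "hand": the closure in counts, from 0 (fully open) to 255 (shut); "tx", "ty", "tz": the shift along the tool's x, y, z in mm; "rx", "ry", "rz": the turn, a rotation vector about the tool's x, y, z in rad. A call has 1 to 20 rows; each row shifts and turns the commanded pose from where the row before left it, along the tool's axes as they then stand; what a row does not reach is not made up. A row lasts 1/12 s, in which the tool goes at most 41.7 mm and 7.16 degrees, less where a joint would pass 70% of its speed; a pose out of reach is approached as far as the arm can. A call is refused whole if a number of a shift passes 41.7 or a number of a turn 0.125, either way. A call with a gripper value outside its range is refused whole. The fingers move at their own pace and stop on an object; "force" is the grip in N (left out, the last holds). Time passes only in rows, so rows that do not move let the fingers close. It gives the time, the measured TCP pose, the force and the opening at its end, in the units of the state.
- arm.read_state(): the state, without advancing time (a new reading comes with each control period).
- arm.snapshot(name): name is "side" or "top" or "wrist"; returns the picture (420x560x3 uint8, blue, green, red); there is no depth.
- arm.calibration(name): a dict with "fx", "fy", "cx", "cy" (pixels), "k1" (the pictures are not rectified: a ray, as slopes to the right and down, at radius r is drawn at 1 + k1 r^2 times it, then the intrinsics apply), "extrinsics" (4x4, takes a point from world to camera coordinates); the wrist camera has in their place "hand_eye" (4x4, takes a point from camera to tool coordinates, whose origin is the TCP and whose axes are the tool frame's). Camera axes: x right, y down, z forward; pixel columns grow to the right and rows downward; lengths in m; the calibration is good to about 2 mm. A picture is of the moment at which its call begins: read the wrist's pose just before it. calibration takes no time and is no camera call.
- arm.hand_in(): hands the job in, once; it reports no verdict.
Trained networks look in the newest picture that a camera, given by its name, has taken for a name from the list of things; names that differ only in an ending like _2 or _b are one class to them, and where a whole thing is asked for, a point or a joint stands for the part that bears it (a point fixed in the world has none). Each returns a list of dicts, best first, with "conf" (0 to 1); they miss things now and then, are a little off and sometimes report something else, mostly with a low value. They report only what shows in the picture. A call takes as long as a camera call. They do not tell look-alikes from the thing itself.
- arm.boxes_of(target, camera): "xyz" ([x, y, z] in m, in world coordinates, good to about 4 mm: the middle of the surface that is visible of it).
- arm.regions_of(target, camera): "region" (420x560 bool, what is visible of it).
- arm.mark_of(target, camera): "xyz" ([x, y, z] in m, in world coordinates, good to about 4 mm: a listed point, or the origin of a listed thing).
The state is a dict: "t": time; "joint_pos": joint angles; "joint_vel": joint speeds; "tau": joint torques, N m; "tcp_pos": TCP position; "eef_rot": TCP orientation; "force": force on the tool from outside, world axes, zero at the start; "wrist_torque": the same for the moment, N m; "opening": opening from 0.0 (shut) to 1.0 (fully open).
Only numpy, scipy, OpenCV 4.12 (cv2) and the standard library are available. Lean on these libraries where they do the work, as an engineer would, in place of code of your own. Each camera call takes 0.05 s, during which the arm holds its last target.

### The job

The blue slide box is full and ready to be put away: swing its lid over and press it fully shut, without slamming it, so that the yellow tab drops inside the front rim. Leave the empty grey box standing open as it is, and do not knock the little oil bottle.

Things in the scene. Friction and masses are not known exactly. Their poses are not given: they have to be found in the camera images.
- blue_box: Blue plastic slide box, full of slides, held fast to the bench. 120 (its x) by 100 (its y) by 40 mm high without lid, walls 4 mm. Origin: centre of its underside, on the bench. Its +x side carries the lid's hinge, its -x side is the front rim, z up. Its +x points to the robot's left (world +y), or up to 42 degrees away from or 19 towards the robot; the two boxes may be in either place.
- blue_lid (a joint): Blue lid's angle, rad: 0 shut (its stop, flat on the rim, top 44 mm above bench), 1.57 upright, starts 1.5 to 1.9, stop at 2. Hinge line along box y at box x +60, z 40 mm. Flat plate, 120 mm from hinge to free edge, 100 wide, 4 thick; yellow tab 16 mm long under the free edge's middle. Stiff hinge: stays where left, does not fall; about 1 N at the edge moves it; no click.
- grey_lid_edge (a point): Middle of the free edge of the grey box's open lid. The grey box is as the blue one in size, lid and direction (hinge side within the same angles of world +y), but grey and empty; its lid stands at 1.5 to 1.9 rad, so its hinge is up to 40 mm sideways of this point and 40 mm above the bench. To be left alone.
- oil_bottle: Loose amber glass bottle with black cap, 32 mm in diameter, 75 mm high, about 60 g, standing upright on the bench to the robot's right of both boxes. Origin: centre of its underside. Not to be knocked.
Things that resemble listed ones, but are neither listed nor needed, are in the scene too. Leave any green or orange look-alike of the blue_box alone.

How it is judged:
At the end, for the whole second after the job is handed in: The blue lid is shut to within 0.08 rad (its free edge within 10 mm of the rim, so that the tab is behind it) and at rest; the grey lid's edge is within 30 mm and the oil bottle within 20 mm of where they began, the bottle upright (value of joint blue_lid below 0.08 rad and velocity of joint blue_lid between -0.05 and 0.05 rad/s and distance of grey_lid_edge from where it was at the start of the episode below 0.03 m and distance of oil_bottle from where it was at the start of the episode below 0.02 m and angle between oil_bottle's own z axis and vertical below 0.2 rad); the robot touches nothing.
It fails at once if the blue lid is slammed (it closes faster than 4 rad/s) (velocity of joint blue_lid below -4 rad/s).
It fails at once if the grey lid is moved by more than 30 mm at its edge (distance of grey_lid_edge from where it was at the start of the episode above 0.03 m).
It fails at once if the oil bottle is pushed more than 20 mm or tipped (distance of oil_bottle from where it was at the start of the episode above 0.02 m or angle between oil_bottle's own z axis and vertical above 0.35 rad).
It also fails if it takes over 40 s, if anything falls off the work surface, if the arm or the gripper's body presses on something with over 40 N, if the wrist force passes 120 N, or if a joint passes its speed limit or range.

## Working session

There is one attempt and no reset: what is moved stays moved. The work goes in short steps, Python scripts to look and compute and a tool call to move; the robot and the scene stay as the last step left them, time stands still between calls to the robot, and variables do not carry over. Pictures are saved under pics/ and viewed, and the job is handed in when it is done.

Besides the shell and the picture viewer there is one more tool, called by a JSON object that holds its "api" and its "payload", one argument or row to a line. drive_tool: Moves the arm, as the interface text tells. Its arguments: {"type":"object","properties":{"series":{"type":"array"},"force":{"type":"number"}},"required":["series"]}

```bash
mkdir -p pics; ls; python3 - <<'E'
from plant import arm
import cv2,numpy as np
s=arm.read_state();print({k:np.round(v,3).tolist() for k,v in s.items()})
for c in ['side','top']:
    cv2.imwrite(f'pics/{c}0.png',arm.snapshot(c))
    for n in ['blue_box','blue_lid','grey_lid_edge','oil_bottle']:
        for r in arm.mark_of(n,c)[:4]: print(c,n,'mark',r)
    print(arm.calibration(c))
E
```

```text
pics
{'t': 0.0, 'joint_pos': [-1.137, 0.322, -0.07, 1.452, 0.023, 1.371, -0.057], 'joint_vel': [-0.001, -0.001, -0.001, -0.002, 0.001, 0.0, -0.001], 'tau': [-0.0, -49.129, -0.404, -31.253, -0.064, 0.044, 0.0], 'tcp_pos': [0.265, 0.593, 0.221], 'eef_rot': [-1.571, 0.002, 1.151], 'force': [-0.336, -0.183, -0.049], 'wrist_torque': [-0.057, -0.023, 0.018], 'opening': 1.004}
side blue_box mark {'xyz': [0.5192, 0.1258, 0.0003], 'conf': 0.87}
side blue_box mark {'xyz': [0.5159, 0.3161, 0.0002], 'conf': 0.71}
side blue_box mark {'xyz': [0.6956, 0.0529, 0.0036], 'conf': 0.71}Traceback (most recent call last):
  File "<stdin>", line 7, in <module>
ValueError: it knows: blue_box, grey_lid_edge, oil_bottle
```

```bash
python3 - <<'E'
from plant import arm
import cv2,numpy as np
for c in ['side','top']:
    cv2.imwrite(f'pics/{c}1.png',arm.snapshot(c))
    for n in ['blue_box','grey_lid_edge','oil_bottle']:
        for r in arm.mark_of(n,c)[:4]: print(c,n,'mark',r)
    for n in ['blue_lid']:
      try:
        for r in arm.boxes_of(n,c)[:4]: print(c,n,'box',r)
      except Exception as e: print(e)
    k=arm.calibration(c);print({a:np.round(b,3).tolist() for a,b in k.items()})
E
```

```text
side blue_box mark {'xyz': [0.6955, 0.0532, 0.003], 'conf': 0.97}
side blue_box mark {'xyz': [0.518, 0.3159, -0.0011], 'conf': 0.91}
side blue_box mark {'xyz': [0.5193, 0.1214, 0.0006], 'conf': 0.67}
side oil_bottle mark {'xyz': [0.5138, -0.4093, 0.0037], 'conf': 0.96}
side blue_lid box {'xyz': [0.5008, 0.3235, 0.0414], 'conf': 0.94}
side blue_lid box {'xyz': [0.5308, 0.1932, 0.105], 'conf': 0.77}
side blue_lid box {'xyz': [0.6936, 0.0459, 0.0449], 'conf': 0.57}
{'fx': 480.465, 'fy': 480.465, 'cx': 277.155, 'cy': 205.251, 'k1': -0.141, 'extrinsics': [[0.772, -0.636, -0.007, -0.483], [-0.39, -0.465, -0.795, 0.258], [0.502, 0.616, -0.607, 0.955], [0.0, 0.0, 0.0, 1.0]]}
top blue_box mark {'xyz': [0.6949, 0.0521, -0.0005], 'conf': 0.79}
top blue_box mark {'xyz': [0.5162, 0.3194, 0.0049], 'conf': 0.73}
top blue_box mark {'xyz': [0.5173, 0.127, 0.0026], 'conf': 0.7}
top grey_lid_edge mark {'xyz': [0.5201, -0.123, 0.1628], 'conf': 0.6}
top grey_lid_edge mark {'xyz': [0.5203, 0.1247, 0.0007], 'conf': 0.38}
top oil_bottle mark {'xyz': [0.5144, -0.4129, 0.0004], 'conf': 0.55}
top blue_lid box {'xyz': [0.5374, 0.1899, 0.1068], 'conf': 0.94}
top blue_lid box {'xyz': [0.5198, 0.3186, 0.0485], 'conf': 0.9}
top blue_lid box {'xyz': [0.6956, 0.0488, 0.0404], 'conf': 0.9}
{'fx': 439.723, 'fy': 439.723, 'cx': 275.446, 'cy': 201.627, 'k1': -0.043, 'extrinsics': [[0.013, -1.0, 0.018, -0.079], [-0.999, -0.014, -0.04, 0.588], [0.04, -0.018, -0.999, 1.076], [0.0, 0.0, 0.0, 1.0]]}
```

```bash
sleep 1
```

```text
(no output)
```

View pics/side1.png

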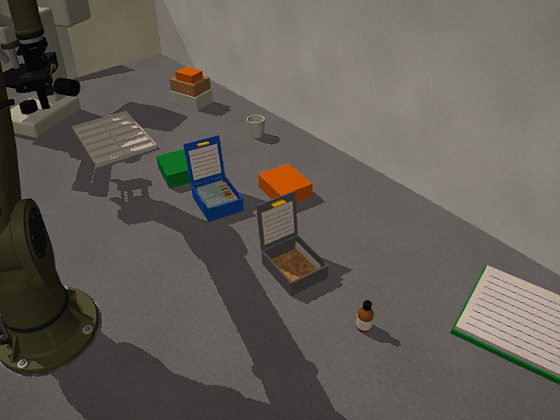

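View pics/top1.png

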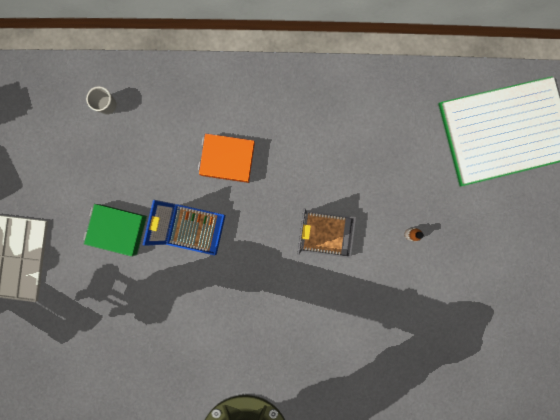

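The blue box is at top pixel (197,228), with its lid to the left at (155,224). Nearby are the green shut box at (115,230), the orange shut box at (227,158) and the grey open box at (326,233). The bottle is at (415,234). I'll take close crops to confirm the choice and measure yaw and lid angle.

```bash
python3 - <<'E'
import cv2
a=cv2.imread('pics/top1.png')[185:275,75:245]; cv2.imwrite('pics/ctop.png',cv2.resize(a,None,fx=4.5,fy=4.5,interpolation=cv2.INTER_CUBIC))
a=cv2.imread('pics/side1.png')[125:225,150:260]; cv2.imwrite('pics/cside.png',cv2.resize(a,None,fx=5,fy=5,interpolation=cv2.INTER_CUBIC))
E
```

```text
(no output)
```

View pics/ctop.png

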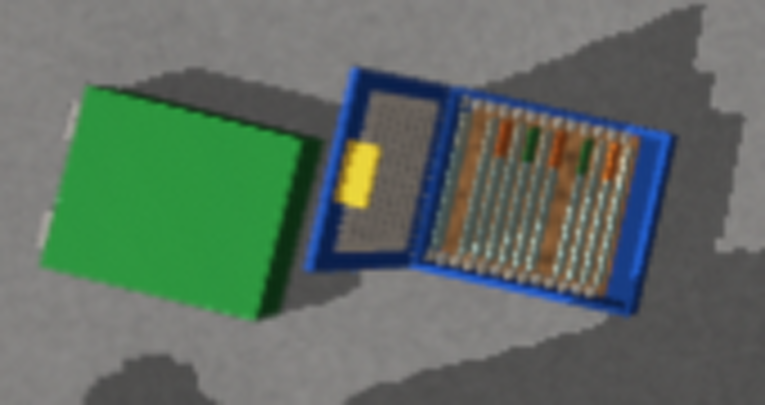

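View pics/cside.png

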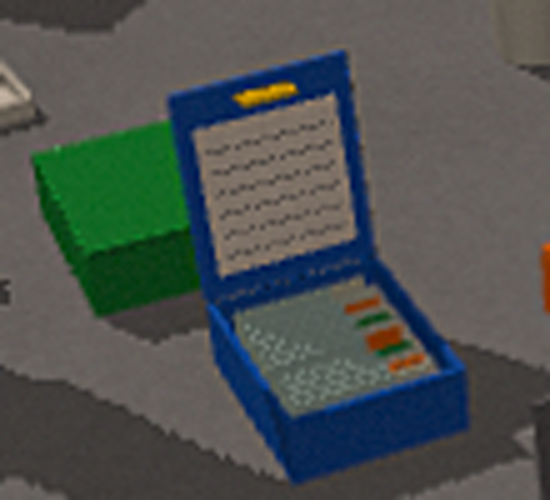

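```bash
cat > h.py <<'E'
import numpy as np
def proj(k,P):
    P=np.atleast_2d(P);E=np.array(k['extrinsics']);q=P@E[:3,:3].T+E[:3,3];s=q[:,:2]/q[:,2:]
    s=s*(1+k['k1']*(s**2).sum(1,keepdims=True));return s*[k['fx'],k['fy']]+[k['cx'],k['cy']]
def model(p,B):  # box->world
    x,y,a=p;c,s=np.cos(a),np.sin(a);return np.array(B)@np.array([[c,s,0],[-s,c,0],[0,0,1]])+[x,y,0]
def lid(r,yb,th,t=0): return [.06-r*np.cos(th)+t*np.sin(th),yb,.04+r*np.sin(th)+t*np.cos(th)]
E
python3 - <<'E'
from plant import arm
from h import *
from scipy.optimize import least_squares
ks={c:arm.calibration(c) for c in('top','side')}
T=lambda u:np.array(u)/4.5+[75-.39,185-.39]
S=lambda u:np.array(u)/5+[150-.4,125-.4]
obs={'top':T([(353,68),(306,270),(676,133),(634,314)]),'side':S([(168,95),(346,52),(293,415),(468,370),(297,483),(467,430)])}
def pts(p):
    th=p[3]
    f=lid(.12,-.05,th,.002),lid(.12,.05,th,.002),[-.06,-.05,.04],[-.06,.05,.04]
    return {'top':model(p[:3],f),'side':model(p[:3],[f[1],f[0],f[3],f[2],[-.06,.05,0],[-.06,-.05,0]])}
def res(p):
    m=pts(p);return np.concatenate([(proj(ks[c],m[c])-obs[c]).ravel() for c in obs])
for cams in [('top','side'),('top',),('side',)]:
    f=lambda p:np.concatenate([(proj(ks[c],pts(p)[c])-obs[c]).ravel() for c in cams])
    r=least_squares(f,[.519,.124,1.4,1.7]);print(cams,r.x.round(4),np.degrees(r.x[2]).round(1));print(r.fun.reshape(-1,2).round(1).tolist())
E
```

```text
('top', 'side') [0.5207 0.1232 1.3719 1.7436] 78.6
[[-0.1, -0.9], [0.1, -0.1], [-1.4, -0.6], [-1.0, -0.1], [-0.1, 0.9], [-0.1, 0.2], [-0.8, 2.5], [0.1, 0.1], [-0.1, 1.1], [1.1, 0.3]]
('top',) [0.5194 0.1205 1.3727 1.7676] 78.7
[[-0.1, -0.6], [0.1, 0.3], [-0.3, -0.1], [0.2, 0.4]]
('side',) [0.523  0.1268 1.3677 1.7387] 78.4
[[0.2, 0.1], [0.1, -0.5], [-0.9, 1.4], [-0.0, -0.8], [-0.2, 0.1], [0.9, -0.6]]
```

The crops confirm the blue box: it is full of slides and its lid is open with a yellow tab. The green box at crop pixel (180,200) is shut and has no open lid. The fit gives the box at (0.520, 0.123), yaw 1.373 and lid about 1.75 rad, which agrees with the networks. Next I align the tool with the box, shut the fingers and move behind the lid.

{"api": "drive_tool", "payload": {
  "series": [
    {"ry": -0.11, "hand": 255},
    {"ry": -0.11, "hand": 255},
    {"tx": -21, "tz": -26},
    {"tx": -21, "tz": -26},
    {"tx": -21, "tz": -26},
    {"tx": -21, "tz": -26},
    {"tx": -21, "tz": -26},
    {"tx": -21, "tz": -26},
    {"tx": -21, "tz": -26},
    {"tx": -21, "tz": -26},
    {"tx": -21, "tz": -26},
    {"tx": -21, "tz": -26},
    {"tx": -21, "tz": -26},
    {"tx": -21, "tz": -26},
    {"tx": -18, "tz": -26},
    {},
    {}
  ],
  "force": 20
}}

```text
invalid input
```

```bash
cat >> h.py <<'E'
BX=(.5205,.1235,1.373)
def inbox(s):
    d=np.array(s['tcp_pos'])[:2]-BX[:2];a=BX[2];c,sn=np.cos(a),np.sin(a)
    return (np.array([d@[c,sn],d@[-sn,c],s['tcp_pos'][2]])*1000).round(1)
def st(arm):
    s=arm.read_state();print('t',s['t'],'box mm',inbox(s),'rot',np.round(s['eef_rot'],3),'F',np.round(s['force'],1),'open',s['opening'])
E
python3 - <<'E'
from plant import arm
from h import *
import cv2
st(arm)
for c in('top','side','wrist'):cv2.imwrite(f'pics/{c}2.png',arm.snapshot(c))
a=cv2.imread('pics/top2.png')[150:290,75:275];b=cv2.imread('pics/side2.png')[90:230,120:280]
cv2.imwrite('pics/c2.png',np.hstack([cv2.resize(a,(400,280)),cv2.resize(b,(400,350))[:280]]))
E
```

```text
t 0.6 box mm [410.7 342.9 222.6] rot [-1.571 -0.     1.151] F [ 0.3  0.6 -0.1] open 1.0018811405995325
```

View pics/c2.png

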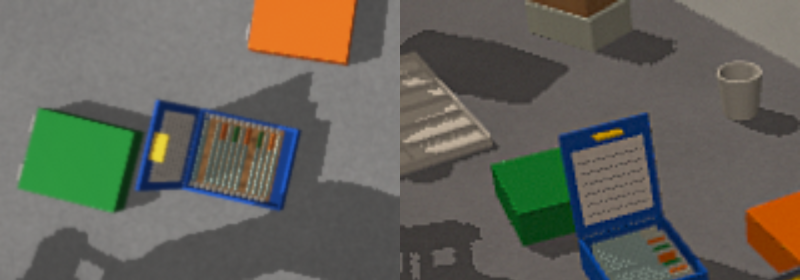

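The call was refused before any motion and the pictures are unchanged, so I'll retry with every key filled in.

{"api": "drive_tool", "payload": {
  "series": [
    {"hand": 255, "tx": 0, "ty": 0, "tz": 0, "rx": 0, "ry": -0.11, "rz": 0},
    {"hand": 255, "tx": 0, "ty": 0, "tz": 0, "rx": 0, "ry": -0.11, "rz": 0},
    {"hand": 255, "tx": -21, "ty": 0, "tz": -26, "rx": 0, "ry": 0, "rz": 0}
  ],
  "force": 20
}}

```text
t: 1.0
tcp_pos: [0.2791, 0.5727, 0.2221]
eef_rot: [-1.565, -0.003, 1.386]
force: [-2.2, 0.4, 0.6]
opening: 0.856
```

```bash
python3 - <<'E'
from plant import arm
from h import *
st(arm)
E
```

```text
t 1.0 box mm [393.  324.9 222.1] rot [-1.565 -0.003  1.386] F [-2.2  0.4  0.6] open 0.855962717498612
```

{"api": "drive_tool", "payload": {
  "series": [
    {"hand": 255, "tx": -21, "ty": 0, "tz": -26, "rx": 0, "ry": 0, "rz": 0},
    {"hand": 255, "tx": -21, "ty": 0, "tz": -26, "rx": 0, "ry": 0, "rz": 0},
    {"hand": 255, "tx": -21, "ty": 0, "tz": -26, "rx": 0, "ry": 0, "rz": 0},
    {"hand": 255, "tx": -21, "ty": 0, "tz": -26, "rx": 0, "ry": 0, "rz": 0},
    {"hand": 255, "tx": -21, "ty": 0, "tz": -26, "rx": 0, "ry": 0, "rz": 0},
    {"hand": 255, "tx": -21, "ty": 0, "tz": -26, "rx": 0, "ry": 0, "rz": 0},
    {"hand": 255, "tx": -21, "ty": 0, "tz": -26, "rx": 0, "ry": 0, "rz": 0},
    {"hand": 255, "tx": -21, "ty": 0, "tz": -26, "rx": 0, "ry": 0, "rz": 0},
    {"hand": 255, "tx": -21, "ty": 0, "tz": -26, "rx": 0, "ry": 0, "rz": 0},
    {"hand": 255, "tx": -21, "ty": 0, "tz": -26, "rx": 0, "ry": 0, "rz": 0},
    {"hand": 255, "tx": -21, "ty": 0, "tz": -26, "rx": 0, "ry": 0, "rz": 0},
    {"hand": 255, "tx": -18, "ty": 0, "tz": -26, "rx": 0, "ry": 0, "rz": 0},
    {"hand": 255, "tx": 0, "ty": 0, "tz": 0, "rx": 0, "ry": 0, "rz": 0},
    {"hand": 255, "tx": 0, "ty": 0, "tz": 0, "rx": 0, "ry": 0, "rz": 0}
  ],
  "force": 20
}}

```text
t: 2.17
tcp_pos: [0.5441, 0.2594, 0.2226]
eef_rot: [-1.571, 0.0, 1.366]
force: [-0.5, 0.8, -1.0]
opening: 0.004
```

```bash
python3 - <<'E'
from plant import arm
from h import *
import cv2
st(arm)
for c in('top','side','wrist'):cv2.imwrite(f'pics/{c}3.png',arm.snapshot(c))
a=cv2.imread('pics/top3.png')[150:290,75:275];b=cv2.imread('pics/side3.png')[90:230,120:280]
cv2.imwrite('pics/c3.png',np.hstack([cv2.resize(a,(400,280)),cv2.resize(b,(400,350))[:280]]))
E
```

```text
t 2.1667 box mm [137.9   3.6 222.6] rot [-1.571  0.     1.366] F [-0.5  0.8 -1. ] open 0.0038436017539140877
```

View pics/c3.png

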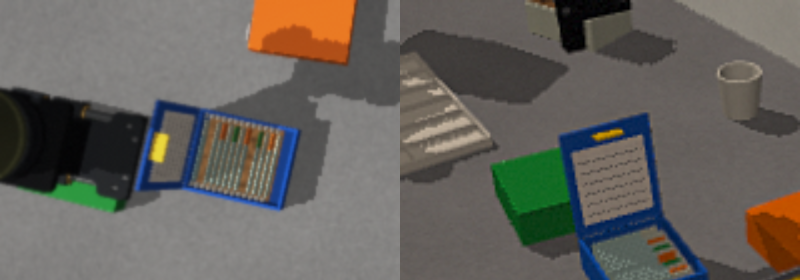

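View pics/wrist3.png

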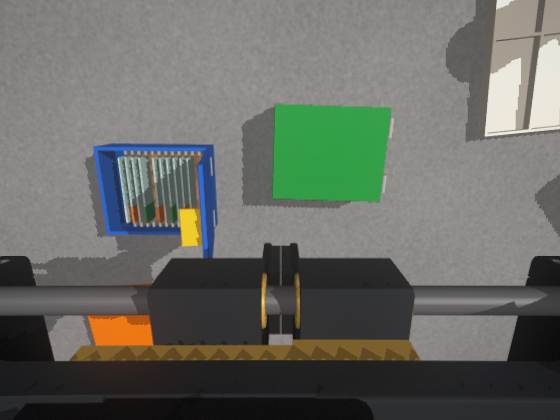

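The finger (shut, black) is behind the lid and above the green box at top crop (110,150), and the lid hasn't been touched. Next I lower it and push the lid to upright.

{"api": "drive_tool", "payload": {
  "series": [
    {"hand": 255, "tx": 0, "ty": 29, "tz": -2, "rx": 0, "ry": 0, "rz": 0},
    {"hand": 255, "tx": 0, "ty": 29, "tz": -2, "rx": 0, "ry": 0, "rz": 0},
    {"hand": 255, "tx": 0, "ty": 29, "tz": 0, "rx": 0, "ry": 0, "rz": 0},
    {"hand": 255, "tx": -10, "ty": 0, "tz": 0, "rx": 0, "ry": 0, "rz": 0},
    {"hand": 255, "tx": -10, "ty": 0, "tz": 0, "rx": 0, "ry": 0, "rz": 0},
    {"hand": 255, "tx": -10, "ty": 0, "tz": 0, "rx": 0, "ry": 0, "rz": 0},
    {"hand": 255, "tx": -10, "ty": 0, "tz": 0, "rx": 0, "ry": 0, "rz": 0},
    {"hand": 255, "tx": -10, "ty": 0, "tz": 0, "rx": 0, "ry": 0, "rz": 0},
    {"hand": 255, "tx": -10, "ty": 0, "tz": 0, "rx": 0, "ry": 0, "rz": 0},
    {"hand": 255, "tx": 0, "ty": 0, "tz": 0, "rx": 0, "ry": 0, "rz": 0}
  ],
  "force": 20
}}

```text
t: 3.15
tcp_pos: [0.5353, 0.1995, 0.1371]
eef_rot: [-1.573, -0.001, 1.368]
force: [0.1, -0.5, -0.6]
opening: 0.008
```

```bash
python3 - <<'E'
from plant import arm
from h import *
import cv2
st(arm)
for c in('top','side'):cv2.imwrite(f'pics/{c}4.png',arm.snapshot(c))
a=cv2.imread('pics/top4.png')[150:290,75:275];b=cv2.imread('pics/side4.png')[90:230,120:280]
cv2.imwrite('pics/c4.png',np.hstack([cv2.resize(a,(400,280)),cv2.resize(b,(400,350))[:280]]))
E
```

```text
t 3.15 box mm [ 77.5   0.4 137.1] rot [-1.573e+00 -1.000e-03  1.368e+00] F [ 0.1 -0.5 -0.6] open 0.008129440596668026
```

View pics/c4.png

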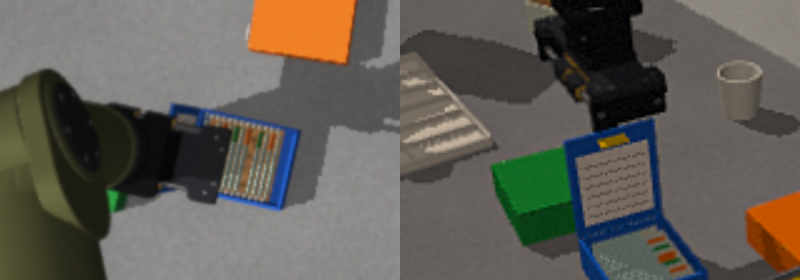

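The lid's free corner has moved towards upright in the side crop at (565,140)–(655,120), and the forces are low. I'll continue the arc slowly to about 0.2 rad.

{"api": "drive_tool", "payload": {
  "series": [
    {"hand": 255, "tx": -12, "ty": 2, "tz": 0, "rx": 0, "ry": 0, "rz": 0},
    {"hand": 255, "tx": -12, "ty": 3, "tz": 0, "rx": 0, "ry": 0, "rz": 0},
    {"hand": 255, "tx": -13, "ty": 5, "tz": 0, "rx": 0, "ry": 0, "rz": 0},
    {"hand": 255, "tx": -13, "ty": 6, "tz": 0, "rx": 0, "ry": 0, "rz": 0},
    {"hand": 255, "tx": -11, "ty": 9, "tz": 0, "rx": 0, "ry": 0, "rz": 0},
    {"hand": 255, "tx": -11, "ty": 9, "tz": 0, "rx": 0, "ry": 0, "rz": 0},
    {"hand": 255, "tx": -8, "ty": 11, "tz": 0, "rx": 0, "ry": 0, "rz": 0},
    {"hand": 255, "tx": -8, "ty": 12, "tz": 0, "rx": 0, "ry": 0, "rz": 0},
    {"hand": 255, "tx": -3, "ty": 9, "tz": 0, "rx": 0, "ry": 0, "rz": 0},
    {"hand": 255, "tx": -3, "ty": 9, "tz": 0, "rx": 0, "ry": 0, "rz": 0},
    {"hand": 255, "tx": 0, "ty": 0, "tz": 0, "rx": 0, "ry": 0, "rz": 0}
  ],
  "force": 20
}}

```text
t: 4.17
tcp_pos: [0.5142, 0.1089, 0.058]
eef_rot: [-1.567, 0.002, 1.37]
force: [-1.1, 0.0, -0.0]
opening: 0.003
```

```bash
python3 - <<'E'
from plant import arm
from h import *
import cv2
st(arm)
for c in('top','side'):cv2.imwrite(f'pics/{c}5.png',arm.snapshot(c))
a=cv2.imread('pics/top5.png')[150:290,75:275];b=cv2.imread('pics/side5.png')[110:250,120:280]
cv2.imwrite('pics/c5.png',np.hstack([cv2.resize(a,(400,280)),cv2.resize(b,(400,350))[:280]]))
E
```

```text
t 4.1667 box mm [-15.5   3.4  58. ] rot [-1.567  0.002  1.37 ] F [-1.1  0.  -0. ] open 0.0033510106866632547
```

View pics/c5.png

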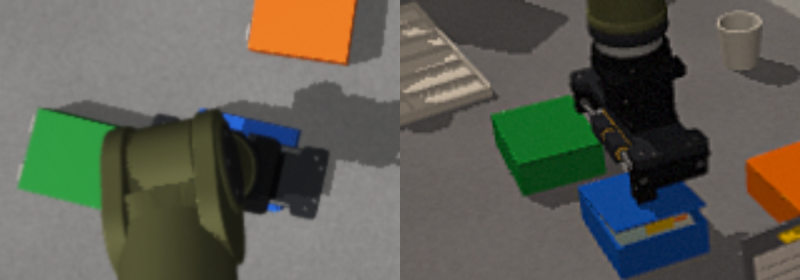

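The lid is nearly down: the yellow tab is just above the front rim at side crop (680,218). I'll press straight down gently.

{"api": "drive_tool", "payload": {
  "series": [
    {"hand": 255, "tx": -3, "ty": 4, "tz": 0, "rx": 0, "ry": 0, "rz": 0},
    {"hand": 255, "tx": -2, "ty": 4, "tz": 0, "rx": 0, "ry": 0, "rz": 0},
    {"hand": 255, "tx": 0, "ty": 4, "tz": 0, "rx": 0, "ry": 0, "rz": 0},
    {"hand": 255, "tx": 0, "ty": 2, "tz": 0, "rx": 0, "ry": 0, "rz": 0},
    {"hand": 255, "tx": 0, "ty": 0, "tz": 0, "rx": 0, "ry": 0, "rz": 0},
    {"hand": 255, "tx": 0, "ty": 0, "tz": 0, "rx": 0, "ry": 0, "rz": 0}
  ],
  "force": 20
}}

```text
t: 4.77
tcp_pos: [0.5148, 0.1053, 0.0464]
eef_rot: [-1.57, 0.0, 1.371]
force: [0.1, 0.1, -0.1]
opening: 0.01
```

```bash
python3 - <<'E'
from plant import arm
from h import *
st(arm)
E
```

```text
t 4.7667 box mm [-18.9   2.   46.4] rot [-1.57   0.     1.371] F [ 0.1  0.1 -0.1] open 0.009907746984382912
```

{"api": "drive_tool", "payload": {
  "series": [
    {"hand": 255, "tx": 0, "ty": 2, "tz": 0, "rx": 0, "ry": 0, "rz": 0},
    {"hand": 255, "tx": 0, "ty": 2, "tz": 0, "rx": 0, "ry": 0, "rz": 0},
    {"hand": 255, "tx": 0, "ty": 0, "tz": 0, "rx": 0, "ry": 0, "rz": 0},
    {"hand": 255, "tx": 0, "ty": 0, "tz": 0, "rx": 0, "ry": 0, "rz": 0}
  ],
  "force": 20
}}

```text
t: 5.1
tcp_pos: [0.5153, 0.1054, 0.0442]
eef_rot: [-1.571, -0.001, 1.371]
force: [-5.1, -1.7, 10.9]
opening: 0.0
```

```bash
python3 - <<'E'
from plant import arm
from h import *
import cv2
st(arm)
for c in('top','side'):cv2.imwrite(f'pics/{c}6.png',arm.snapshot(c))
st(arm)
b=cv2.imread('pics/side6.png')[110:250,120:280]
cv2.imwrite('pics/c6.png',cv2.resize(b,(640,560)))
E
```

```text
t 5.1 box mm [-18.8   1.5  44.2] rot [-1.571e+00 -1.000e-03  1.371e+00] F [-5.1 -1.7 10.9] open 0.0003660504623599176
t 5.2 box mm [-18.8   1.5  44.2] rot [-1.571e+00 -1.000e-03  1.371e+00] F [-4.  -0.9 11.4] open 0.004946825961606438
```

View pics/c6.png

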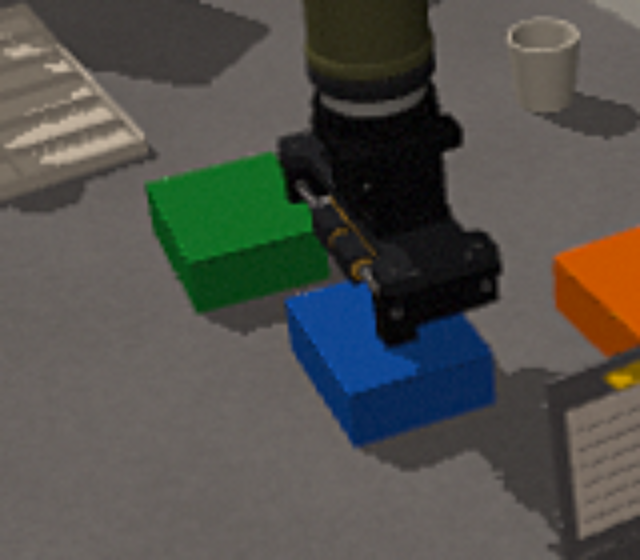

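The lid is flat on the rim, with no tab or gap showing at the front edge around (430,390). Contact is at z = 44 mm with 11 N. I'll lift straight off and check.

{"api": "drive_tool", "payload": {
  "series": [
    {"hand": 255, "tx": 0, "ty": -5, "tz": 0, "rx": 0, "ry": 0, "rz": 0},
    {"hand": 255, "tx": 0, "ty": -20, "tz": 0, "rx": 0, "ry": 0, "rz": 0},
    {"hand": 255, "tx": 0, "ty": -30, "tz": 0, "rx": 0, "ry": 0, "rz": 0},
    {"hand": 255, "tx": 0, "ty": -30, "tz": 0, "rx": 0, "ry": 0, "rz": 0},
    {"hand": 255, "tx": 0, "ty": -30, "tz": 0, "rx": 0, "ry": 0, "rz": 0},
    {"hand": 255, "tx": 20, "ty": -20, "tz": 0, "rx": 0, "ry": 0, "rz": 0},
    {"hand": 255, "tx": 35, "ty": 0, "tz": 0, "rx": 0, "ry": 0, "rz": 0},
    {"hand": 255, "tx": 35, "ty": 0, "tz": 0, "rx": 0, "ry": 0, "rz": 0},
    {"hand": 255, "tx": 35, "ty": 0, "tz": 0, "rx": 0, "ry": 0, "rz": 0},
    {"hand": 255, "tx": 35, "ty": 0, "tz": 0, "rx": 0, "ry": 0, "rz": 0},
    {"hand": 255, "tx": 0, "ty": 0, "tz": 0, "rx": 0, "ry": 0, "rz": 0},
    {"hand": 255, "tx": 0, "ty": 0, "tz": 0, "rx": 0, "ry": 0, "rz": 0}
  ],
  "force": 20
}}

```text
t: 6.2
tcp_pos: [0.5459, 0.2649, 0.1769]
eef_rot: [-1.57, 0.0, 1.376]
force: [0.1, -0.2, -0.0]
opening: 0.004
```

```bash
python3 - <<'E'
from plant import arm
from h import *
import cv2
st(arm)
for c in('top','side'):
    im=arm.snapshot(c);cv2.imwrite(f'pics/{c}7.png',im)
    for n in('blue_lid','grey_lid_edge','oil_bottle'):
        print(c,n,[(np.round(r['xyz'],3).tolist(),r['conf']) for r in (arm.boxes_of if n=='blue_lid' else arm.mark_of)(n,c)[:3]])
    k=arm.calibration(c)
    for th,col in((0,(0,255,0)),(.08,(0,0,255))):
        print(c,th,proj(k,model(BX,[lid(.12,-.05,th,.004),lid(.12,.05,th,.004),[-.06,-.05,0],[-.06,.05,0]])).round(1).tolist())
b=cv2.imread('pics/side7.png')[150:230,165:265]
cv2.imwrite('pics/c7.png',cv2.resize(b,(700,560),interpolation=cv2.INTER_CUBIC))
E
```

```text
t 6.2 box mm [143.6   2.8 176.9] rot [-1.57   0.     1.376] F [ 0.1 -0.2 -0. ] open 0.003651282281632076
top blue_lid [([0.698, 0.048, 0.038], 0.83), ([0.521, 0.12, 0.04], 0.71), ([0.479, 0.314, 0.046], 0.6)]
top grey_lid_edge [([0.518, -0.121, 0.159], 0.53)]
top oil_bottle [([0.513, -0.412, 0.001], 0.75)]
top 0 [[223.1, 213.6], [214.2, 254.5], [224.9, 213.8], [216.4, 253.1]]
top 0.08 [[222.5, 213.5], [213.5, 254.7], [224.9, 213.8], [216.4, 253.1]]
side blue_lid [([0.516, 0.119, 0.044], 0.77), ([0.519, 0.314, 0.044], 0.77), ([0.69, 0.046, 0.046], 0.69)]
side grey_lid_edge [([0.521, -0.124, 0.158], 0.85)]
side oil_bottle [([0.513, -0.408, 0.001], 0.6)]
side 0 [[243.2, 197.4], [207.2, 208.8], [244.0, 210.8], [208.8, 222.3]]
side 0.08 [[242.9, 194.3], [206.7, 205.6], [244.0, 210.8], [208.8, 222.3]]
```

View pics/c7.png

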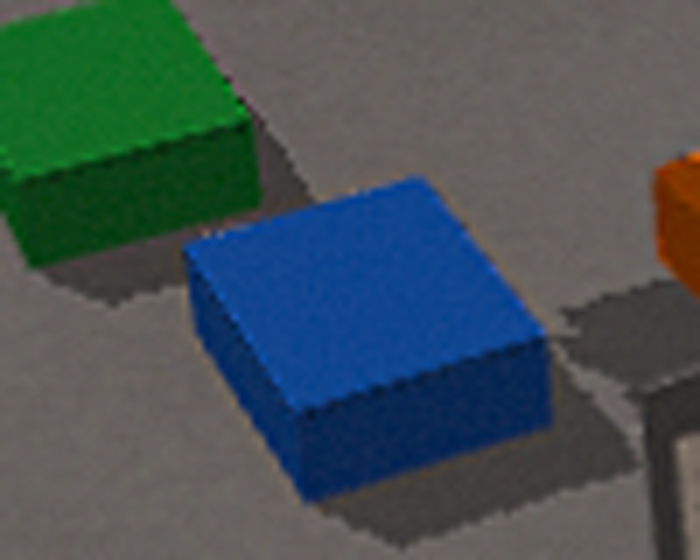

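View pics/top7.png

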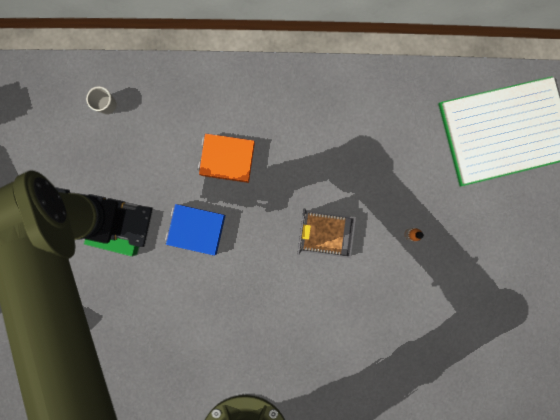

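The front lid corners appear in the side picture at (242.9, 197.1) and (208.6, 208.9). The shut model predicts (243.2, 197.4) and (207.2, 208.8), and 0.08 rad open would put them 3 px higher. The grey lid edge and the bottle are where they began, and the robot is clear of everything.

```bash
python3 -c "
from plant import arm
print(arm.hand_in())"
```

```text
the job is handed in; nothing more can be done
None
```

The blue slide box is shut and the job is handed in at about 6.5 s of the 40 s allowed; `hand_in` gave no verdict. I swung the lid over slowly with the shut fingers behind its free edge, then pressed it down with about 11 N until it stopped with its top at 44 mm.

- **Blue lid:** after I lifted off, its front corners matched the shut position to within about 1.5 px. At 0.08 rad open they would sit about 3 px higher, so it is shut within the limit. No gap or tab shows at the front rim.
- **Grey lid and oil bottle:** both were found within about 5 mm of their starting places. For the grey edge and bottle that is the networks' own error, so I see no movement.
- **Robot:** it was well clear of everything and read no outside force at the end.

My first move call was refused because some rows left out keys. Nothing moved, and I repeated it with every key filled in. No check failed or disagreed. I did not measure the lid's closing speed directly; by the commanded steps it stayed under about 2 rad/s, against the limit of 4.

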